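Fetch the hemmed-in blank to the carving cradle

ROBOT

A 7-joint arm with a two-finger parallel gripper is mounted at the origin on the work surface. World frame = base frame: x ahead of the robot, y to its left, z up, the work surface at z = 0. Lengths are in m, angles in rad, forces in N, time in s.
With the tool pointing down it reaches from about 0.35 to 0.9 m from the base axis. Payload 8.1 kg.
Tool frame: the origin (TCP) lies at the centre of the arm's flange, where the gripper is bolted on; the fingertips stand 173 mm ahead of it and the grasp point (between the pads) lies bot.hold_point_z ahead of it (bot.hold_point_z is the distance from the TCP to the grasp point, in m); x points along the fingers, y is the direction in which the jaws open and shut, and the axes are right-handed (so a half turn about x gives the same grasp; the last joint's range is limited). The gripper opens to 85 mm and grips with 20 to 120 N. Pads are 22 mm wide; open, the fingers measure 114 mm over their backs; the gripper's body (76 mm by 85 mm) begins 54 mm behind the grasp point. The pads swing forward as they close: fully open they stand 13 mm farther back than shut.
Start: joints at [-0.103, 0.434, 0.025, 1.573, -0.012, 1.134, -0.075], TCP at [0.625, -0, 0.405] pointing down, gripper open.
Joint ranges: [-2.62, 2.62], [-0.44, 2.09], [-1.27, 1.32], [0.08, 2.57], [-1.32, 4.46], [0.12, 2], [-2.74, 2.74]. Speed limits (rad/s): [2.22, 2.22, 3.01, 3.01, 3.14, 3.14, 3.14].

INTERFACE

Orientations are given as a rotation vector (axis times angle).
In Python, from bench import bot, viewer, models gives the robot as it stands.
- The arm moves only by the tool play_rows, never from a script. Its argument "rows" is a list of rows, each a list of 7 numbers: the shift along the tool's x, y, z in mm, then the turn, a rotation vector about the tool's x, y, z in rad, then the gripper's target within -1 to 1 (fully open at 1, half-way at 0, shut at -1). In form: [[tx, ty, tz, ax, ay, az, jaw], ...]. A call has 1 to 20 rows; each row is the pose to reach, as a shift and turn from the pose measured when the call began, along the tool's axes at that moment; what a row does not reach only later rows make up. A row lasts 1/10 s, in which the tool goes at most 50 mm and 8.59 degrees, less where a joint would pass 70% of its speed; a pose out of reach is approached as far as the arm can. A call with a gripper value outside its range is refused whole. The fingers move at their own pace and stop on an object; the grip force is fixed at half the most. Time passes only in rows, so rows that repeat a pose let the fingers close. It gives the time, the measured TCP pose, the force and the opening at its end, in the units of the state.
- bot.read_state(): the state, without advancing time (a new reading comes with each control period).
- viewer.capture(name): name is "scene" or "side" or "wrist"; returns (picture, depth): 480x640x3 uint8, blue, green, red; 480x640 float32, m along the optical axis (not along the pixel's ray), 0 where there is no reading.
- viewer.camera_params(name): a dict with "fx", "fy", "cx", "cy" (pixels), "rvec" (rotation vector, rad) and "tvec" (3), from world to camera coordinates, as OpenCV has them. Camera axes: x right, y down, z forward; pixel columns grow to the right and rows downward; lengths in m; the calibration is good to about 2 mm. A picture is of the moment at which its call begins: read the wrist's pose just before it. camera_params takes no time and is no camera call; for the wrist camera it gives the pose at the moment of the call.
- bot.sign_off(): hands the job in, once; it reports no verdict.
Trained networks look in the newest picture that a camera, given by its name, has taken for a name from the list of things; names that differ only in an ending like _2 or _b are one class to them, and where a whole thing is asked for, a point or a joint stands for the part that bears it (a point fixed in the world has none). Each returns a list of dicts, best first, with "conf" (0 to 1); they miss things now and then, are a little off and sometimes report something else, mostly with a low value. They report only what shows in the picture. A call takes as long as a camera call. They do not tell look-alikes from the thing itself.
- models.look_for(camera, name): "bbox" ([left, top, right, bottom] in pixels, round what is visible of it).
- models.outline_of(camera, name): "pixels" (480x640 bool, what is visible of it) and "bbox" ([left, top, right, bottom] in pixels, round what is visible of it).
- models.tip_of(camera, name): "xy" ([column, row] in pixels: a listed point, or the origin of a listed thing).
The state is a dict: "clock": time; "qpos": joint angles; "dq": joint speeds; "joint_efforts": joint torques, N m; "tool_pos": TCP position; "eef_rot": TCP orientation; "wrist_force": force on the tool from outside, world axes, zero at the start; "moment": the same for the moment, N m; "finger_gap": opening from 0.0 (shut) to 1.0 (fully open).
Only numpy, scipy, OpenCV 4.12 (cv2) and the standard library are available. Lean on these libraries where they do the work, as an engineer would, in place of code of your own. Each camera call takes 0.05 s, during which the arm holds its last target.

TASK

In the piece-carver's workshop the pale wooden blank on the red board is hemmed in by a black jar, a white-and-green caddy and a finished orange piece. First stand all three on the blue mat, leaving the blank where it is; then seat the blank upright and flat in the brass-edged carving cradle; then put the three back on the red board, each where it stood at the start, the finished piece turned as it was. Keep everything upright and do not disturb the teacup, pencil tray and sanding block.

Things in the scene. Friction and masses are not known exactly. Their poses are not given: they have to be found in the camera images.
- board: fixed red lacquered board lying on the bench, 240 (x) by 250 (y) by 10 mm thick; origin at the centre of its underside on the bench (z = 0), so its top is 10 mm up. The blank stands near its middle, two of the three obstacles side by side (about 92 mm between centres) about 64 mm to its -x side (board axes; the +x side of the board is away from the robot) and the third about 64 mm to its +x side, up to 30 mm off centre along y; which is where changes
- mat: fixed plain blue mat, 290 (its x) by 130 (its y) by 4 mm thick, free side area; origin at the centre of its underside, on the bench; left or right of the board. Three things fit in a row along its x, 85 mm between centres; each thing's centre must be on the mat
- cradle: fixed carving cradle: pale wooden base 100 (x) by 168 (y) mm with a raised brass rim all round. Origin at the centre of its underside, on the bench; floor of the pocket 12 mm above the origin, rim top 22 mm above it; pocket 76 (x) by 144 (y) mm, so that the blank goes in with its wide side along the pocket's long side, about 16 mm clear all round
- blank: loose pale wooden blank, a plain upright five-sided block with a low pointed top: 44 mm thick (x, flat parallel faces), 112 mm wide at the foot (y), 84 mm tall, 0.25 kg; sides taper to 92 mm wide at 67 mm up. Too wide to grip across y: grip it across its thickness (x), which needs the obstacles gone. Origin at the centre of its underside, z up
- lacquer_jar: loose black closed round jar with a red lid, 50 mm diameter, 118 mm tall, 0.25 kg; origin at the centre of its underside, z up
- caddy: loose white closed round caddy with a green band and green lid, 54 mm diameter, 112 mm tall, 0.28 kg; origin at the centre of its underside, z up
- piece: loose finished ornamental piece, an upright five-sided block of orange wood with black inlay on both faces and a pointed top: 42 mm thick (x, flat parallel faces), 60 mm wide at the foot (y) narrowing to about 52 mm from 47 mm to 97 mm up, 118 mm tall, 0.22 kg; origin at the centre of its underside, z up. On the board its wide side runs along the board's y within 0.1 rad
- teacup: bystander: blue teacup, 72 mm wide, 65 mm tall, beyond the board; leave alone; origin under its centre
- pencil_tray: bystander: low wooden tray with a yellow pencil, 55 by 200 by 22 mm, beyond the board; leave alone; origin under its centre
- sanding_block: bystander: cork sanding block, 45 by 90 by 28 mm, beyond the board; leave alone; origin under its centre
There are look-alikes about, which are no part of the job. Leave any turquoise look-alike of the blank alone. Several things have the shape of the lacquer_jar; the one meant has the colours described above.

How it is judged:
By the outcome, as a careful person would: the job done as asked, in the order asked, and still so for the second after the job is handed in, with the robot touching nothing.
It also fails if it takes over 147 s, if anything falls off the work surface, if the arm or the gripper's body presses on something with over 40 N, if the wrist force passes 120 N, or if a joint passes its speed limit or range.

## Working session

There is one attempt and no reset: what is moved stays moved. The work goes in short steps, Python scripts to look and compute and a tool call to move; the robot and the scene stay as the last step left them, time stands still between calls to the robot, and variables do not carry over. Pictures are saved under pics/ and viewed, and the job is handed in when it is done.

Besides the shell and the picture viewer there is one more tool, called after "Request:" in YAML: its name, and indented under it one key for each argument. play_rows: Moves the arm, as the interface text tells. Its arguments: {"type":"object","properties":{"rows":{"type":"array"}},"required":["rows"]}

```bash
ls; mkdir -p pics; python3 - <<'E'
from bench import bot, viewer, models
import cv2
print(bot.read_state(), bot.hold_point_z)
for n in ["scene","side"]:
    im,d=viewer.capture(n); cv2.imwrite(f"pics/{n}0.png",im); print(n,viewer.camera_params(n))
E
```

```text
pics
{'clock': 0.0, 'qpos': array([-0.1025965 ,  0.43521216,  0.02494546,  1.57412887, -0.01160389,
        1.13400537, -0.07514426]), 'dq': array([-0.00087578, -0.00092307, -0.00022329, -0.00117715, -0.00099868,
        0.00108807, -0.00092791]), 'joint_efforts': array([ 8.97134169e-05, -6.70461059e+01,  1.02531374e+00, -3.16203833e+01,
        1.55155628e-02,  1.25530543e-02, -1.11555586e-06]), 'tool_pos': array([ 6.24751815e-01, -2.08729328e-05,  4.03919868e-01]), 'eef_rot': array([ 1.20841461,  1.21023962, -1.21051169]), 'wrist_force': array([ 0.06730271, -0.36864455,  0.06584036]), 'moment': array([-0.02777187, -0.00917357,  0.02307402]), 'finger_gap': 0.9994731777178512} 0.1547
scene {'fx': 590.8744752496582, 'fy': 590.8744752496582, 'cx': 328.1760321110267, 'cy': 240.7499833027131, 'rvec': array([ 2.31897392,  0.90952783, -0.3112742 ]), 'tvec': array([-0.39034301, -0.22659225,  1.23113725])}
side {'fx': 490.9671618589313, 'fy': 490.9671618589313, 'cx': 317.86147007843715, 'cy': 239.93587856223274, 'rvec': array([ 2.43989114, -0.16933828,  0.05913455]), 'tvec': array([-0.50836536,  0.05885172,  0.79977402])}
```

View pics/scene0.png

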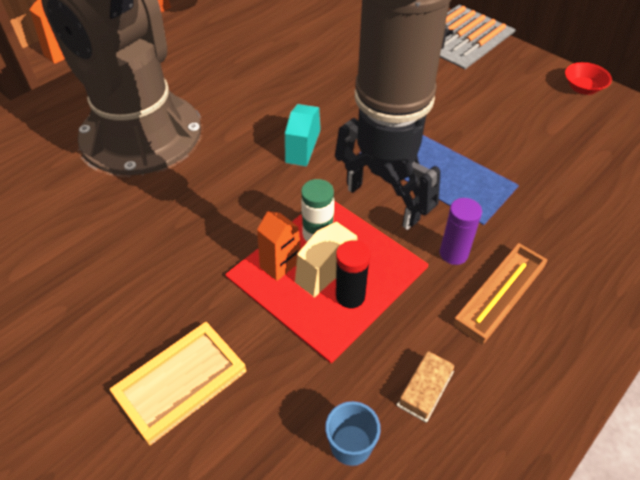

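View pics/side0.png

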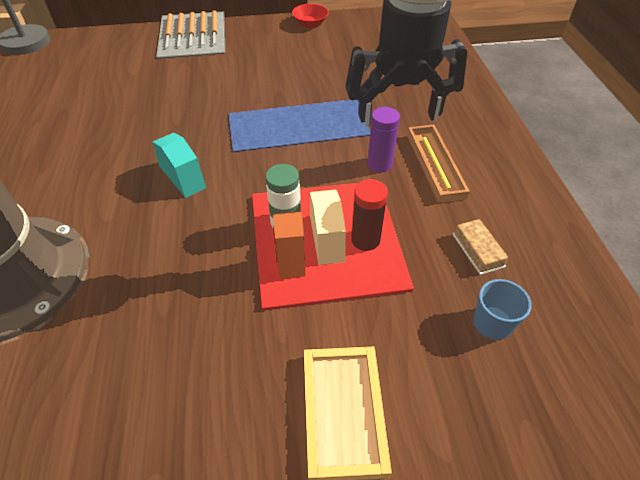

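Side picture: the orange piece is at (288,245), caddy at (284,190), blank at (328,226), black jar with red lid at (369,215). The red board is at (330,245), the mat at (300,124) and the cradle at (346,411). The look-alikes are the purple jar (384,140) and the turquoise block (180,165). Next I'll measure from the point clouds.

```bash
cat > h.py <<'E'
import numpy as np, cv2
from scipy.spatial.transform import Rotation as R
from bench import bot, viewer, models
def cloud(n):
    im,d=viewer.capture(n); p=viewer.camera_params(n)
    v,u=np.mgrid[:480,:640]
    c=np.stack([(u-p['cx'])/p['fx']*d,(v-p['cy'])/p['fy']*d,d],-1)
    Rm=R.from_rotvec(p['rvec']).as_matrix()
    w=(c-p['tvec'])@Rm
    w[d<=0]=np.nan
    return im,w
def proj(n,X):
    p=viewer.camera_params(n)
    K=np.array([[p['fx'],0,p['cx']],[0,p['fy'],p['cy']],[0,0,1]])
    return cv2.projectPoints(np.array(X,float).reshape(-1,1,3),p['rvec'],p['tvec'],K,None)[0].reshape(-1,2)
def rect(xy):
    r=cv2.minAreaRect((xy*1000).astype(np.float32)); return r
E
python3 - <<'E'
from h import *
np.set_printoptions(precision=4,suppress=True)
for n in ["scene","side"]:
    im,w=cloud(n); np.savez(f"c_{n}.npz",im=im,w=w)
    hsv=cv2.cvtColor(im,cv2.COLOR_BGR2HSV); H,S,V=[hsv[...,i].astype(int) for i in range(3)]
    z=w[...,2]
    def rep(name,m):
        m=cv2.morphologyEx(m.astype(np.uint8),cv2.MORPH_OPEN,np.ones((3,3)))
        k,l,s,c=cv2.connectedComponentsWithStats(m); 
        i=1+np.argmax(s[1:,4]); mm=l==i; P=w[mm]
        P=P[np.isfinite(P[:,0])]
        print(n,name,len(P),"z",np.percentile(P[:,2],[2,50,98]),rect(P[:,:2]),"px",s[i])
    rep("board",((H<6)|(H>174))&(S>180)&(V>90)&(z<.016)&(z>.003))
    rep("mat",(H>100)&(H<125)&(S>90)&(z<.012)&(z>-.005))
    rep("cradle",(H>18)&(H<32)&(S>60)&(V>140)&(z<.032)&(z>.006)&(w[...,1]<-.1))
    for k in ["lacquer_jar","caddy","piece","blank"]:
        for o in models.outline_of(n,k)[:3]:
            P=w[o['pixels']]; P=P[np.isfinite(P[:,0])]
            print(n,k,round(o['conf'],2),np.array(o['bbox']).astype(int),"med",np.median(P,0),"zmax",np.percentile(P[:,2],98))
E
```

```text
scene board 10044 z [0.0059 0.0096 0.0126] ((528.3016357421875, 2.3067779541015625), (241.55043029785156, 253.5677947998047), 0.47878381609916687) px [  227   203   201   159 10044]
scene mat 3446 z [-0.      0.0032  0.0065] ((552.554931640625, 333.4815368652344), (217.77561950683594, 130.6213836669922), 2.4198524951934814) px [ 418  137   99   86 3446]
scene cradle 7174 z [0.0089 0.0134 0.024 ] ((506.3243408203125, -296.8253173828125), (167.72686767578125, 102.33708953857422), 84.92695617675781) px [ 111  323  134  119 7174]
scene lacquer_jar 0.94 [440 198 483 265] med [0.6689 0.1656 0.0849] zmax 0.11941385811001214
scene lacquer_jar 0.63 [338 238 371 308] med [ 0.6033 -0.0266  0.1007] zmax 0.1295665626097572
scene caddy 0.9 [301 177 333 240] med [0.4723 0.0324 0.1026] zmax 0.12324398503227289
scene piece 0.68 [258 212 301 277] med [ 0.4781 -0.0571  0.083 ] zmax 0.1260405291409739
scene blank 0.8 [286 105 322 163] med [0.2917 0.1767 0.0589] zmax 0.08274781671291843
scene blank 0.7 [298 223 356 299] med [ 0.5351 -0.0262  0.0779] zmax 0.09324739358588584
scene blank 0.3 [336 238 370 3
[... 500 characters left out ...]
142578, 99.43720245361328), 84.97025299072266) px [ 304  347   87  130 8351]
side lacquer_jar 0.81 [352 177 385 250] med [ 0.5879 -0.03    0.0921] zmax 0.12907424076816043
side lacquer_jar 0.73 [370 105 400 169] med [0.6556 0.1647 0.0795] zmax 0.11935814406504218
side caddy 0.89 [267 164 299 228] med [0.4603 0.0307 0.1083] zmax 0.12321493365273053
side caddy 0.64 [312 190 343 266] med [ 0.5248 -0.0312  0.0774] zmax 0.0934869266511286
side piece 0.76 [270 215 306 277] med [ 0.4605 -0.0687  0.0889] zmax 0.1266508639284314
side blank 0.96 [309 188 347 266] med [ 0.5248 -0.0315  0.0767] zmax 0.09342026542196066
side blank 0.69 [150 132 205 195] med [0.2836 0.1724 0.0574] zmax 0.08284528122908665
```

```bash
cat >> h.py <<'E'
from scipy.optimize import least_squares
PROF={'blank':(.044,[(-.056,0),(.056,0),(.046,.067),(0,.084),(-.046,.067)]),
 'piece':(.042,[(-.030,0),(.030,0),(.026,.047),(.026,.097),(0,.118),(-.026,.097),(-.026,.047)])}
CYL={'lacquer_jar':(.025,.118),'caddy':(.027,.112)}
def sdf_profile(name,L):
    t,poly=PROF[name]; x=np.abs(L[:,0])-t/2
    poly=np.array(poly); best=np.full(len(L),-9.)
    for i in range(len(poly)):   # convex: max of halfplanes
        a=poly[i];b=poly[(i+1)%len(poly)];e=b-a;n=np.array([e[1],-e[0]])/np.linalg.norm(e)
        best=np.maximum(best,(L[:,1:]-a)@n)
    q=np.stack([x,best],1)
    return np.minimum(q.max(1),0)+np.linalg.norm(np.maximum(q,0),axis=1)
def sdf_cyl(name,L):
    r,h=CYL[name]
    q=np.stack([np.hypot(L[:,0],L[:,1])-r,np.abs(L[:,2]-h/2)-h/2],1)
    return np.minimum(q.max(1),0)+np.linalg.norm(np.maximum(q,0),axis=1)
def fit(name,P,g,z0):
    """P world pts; g=(x,y,yaw) guess; z0 base height"""
    f=sdf_profile if name in PROF else sdf_cyl
    def res(p):
        c,s=np.cos(p[2]),np.sin(p[2]); D=P-[p[0],p[1],z0]
        return f(name,np.stack([c*D[:,0]+s*D[:,1],-s*D[:,0]+c*D[:,1],D[:,2]],1))*1000
    def full(q): return res([q[0],q[1],q[2] if name in PROF else 0])
    s=least_squares(full,g,loss='soft_l1',f_scale=1.5,x_scale=[.01,.01,.1])
    return s.x,np.median(np.abs(res(s.x))),len(P)
def near(w,g,r,zlo,zhi):
    P=w.reshape(-1,3); m=np.isfinite(P[:,0])
    m&=(np.hypot(P[:,0]-g[0],P[:,1]-g[1])<r)&(P[:,2]>zlo)&(P[:,2]<zhi)
    return P[m]
E
python3 - <<'E'
from h import *
np.set_printoptions(precision=4,suppress=True)
C={n:np.load(f"c_{n}.npz")['w'] for n in ["scene","side"]}
G={'blank':(.53,-.02,0),'piece':(.465,-.06,0),'lacquer_jar':(.595,-.03,0),'caddy':(.465,.033,0)}
for k,g in G.items():
    g0=g
    for ns in (["scene"],["side"],["scene","side"]):
        g=g0
        for it in range(4):
            P=np.concatenate([near(C[n],g,{'blank':.062,'piece':.037,'lacquer_jar':.028,'caddy':.031}[k],.016,.14) for n in ns])
            if k!='blank': pass
            else: # crop to local box
                D=P[:,:2]-np.array(g[:2]); P=P[np.abs(D[:,0]*np.cos(g[2])+D[:,1]*np.sin(g[2]))<.03]
            x,r,N=fit(k,P,np.array(g,float),.010); g=x
        print(k,ns,x,"medres",round(r,2),N)
E
```

```text
blank ['scene'] [ 0.5282  0.0007 -0.0028] medres 0.67 2282
blank ['side'] [0.5276 0.0016 0.0005] medres 0.58 2140
blank ['scene', 'side'] [0.5279 0.0012 0.0022] medres 0.66 4422
piece ['scene'] [ 0.4621 -0.0458 -0.0169] medres 0.84 2153
piece ['side'] [ 0.461  -0.0451 -0.0203] medres 0.99 1791
piece ['scene', 'side'] [ 0.462  -0.0453 -0.018 ] medres 0.94 3944
lacquer_jar ['scene'] [ 0.5928 -0.0131  0.    ] medres 0.56 1989
lacquer_jar ['side'] [ 0.5923 -0.0121  0.    ] medres 0.5 2020
lacquer_jar ['scene', 'side'] [ 0.5927 -0.0126  0.    ] medres 0.61 4008
caddy ['scene'] [0.4622 0.0473 0.    ] medres 0.71 1591
caddy ['side'] [0.4619 0.0485 0.    ] medres 0.58 1547
caddy ['scene', 'side'] [0.4622 0.0479 0.    ] medres 0.7 3138
```

```bash
cat >> h.py <<'E'
def plan(x,y,zg,jy):
    """grasp point target (m), jaw(tool y) yaw in world; prints shift mm, turn"""
    s=bot.read_state(); R0=R.from_rotvec(s['eef_rot']); p0=s['tool_pos']
    ty=np.array([np.cos(jy),np.sin(jy),0]); tx=np.array([0,0,-1.]); tz=np.cross(tx,ty)
    Rt=R.from_matrix(np.stack([tx,ty,tz],1))
    d=R0.inv().apply(np.array([x,y,zg+bot.hold_point_z])-p0)*1000
    t=(R0.inv()*Rt).as_rotvec()
    print("shift",d.round(1),"turn",t.round(4))
E
python3 - <<'E'
from h import *
im=np.load("c_side.npz")['im']; im2=np.load("c_scene.npz")['im']
a=cv2.resize(im[90:290,140:420],None,fx=2,fy=2); b=cv2.resize(im2[160:320,220:500],None,fx=2,fy=2)
a=cv2.resize(a,(400,286));b=cv2.resize(b,(400,229));cv2.imwrite("pics/crop.png",np.vstack([a,b]))
plan(.462,.048,.195,np.pi/2); plan(.462,.048,.098,np.pi/2)
E
```

```text
shift [  55. -163.  -48.] turn [-1.5709  0.     -0.    ]
shift [ 152. -163.  -48.] turn [-1.5709  0.     -0.    ]
```

View pics/crop.png

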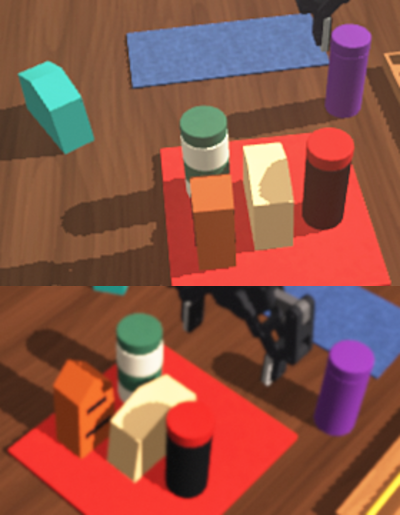

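The crop confirms what each thing is. The jar is the black one with a red lid at side (369,215), not the purple one at (384,140). The blank is the pale one at (328,226), not the turquoise one at (180,165). The caddy (284,190) and piece (288,245) have no doubles. I'll start with the caddy.

Request:
play_rows:
  rows:
    - [4,-12,-4,-0.12,0,0,1]
    - [8,-26,-8,-0.25,0,0,1]
    - [14,-40,-12,-0.38,0,0,1]
    - [18,-54,-16,-0.51,0,0,1]
    - [22,-68,-20,-0.64,0,0,1]
    - [26,-82,-24,-0.77,0,0,1]
    - [30,-96,-28,-0.9,0,0,1]
    - [35,-110,-32,-1.03,0,0,1]
    - [40,-124,-36,-1.16,0,0,1]
    - [45,-136,-40,-1.29,0,0,1]
    - [50,-148,-44,-1.42,0,0,1]
    - [54,-158,-47,-1.52,0,0,1]
    - [55,-163,-48,-1.571,0,0,1]
    - [55,-163,-48,-1.571,0,0,0.7]
    - [55,-163,-48,-1.571,0,0,0.7]
    - [55,-163,-48,-1.571,0,0,0.7]

```text
clock: 2.2
tool_pos: [0.4625, 0.0479, 0.3499]
eef_rot: [0.001, 1.57, -0.001]
wrist_force: [-1.1, 0.5, 1.2]
finger_gap: 0.851
```

```bash
python3 - <<'E'
from h import *
plan(.462,.048,.098,np.pi/2); s=bot.read_state(); print(s['qpos'],s['finger_gap'])
im,d=viewer.capture("scene"); cv2.imwrite("pics/s1.png",im)
E
```

```text
shift [97.2  0.1 -0.5] turn [-0.0016  0.0007 -0.0001]
[ 0.07192118  0.26367381 -0.34950836  1.9985496   0.11457029  0.89716503
  1.23118498] 0.8506795256064981
```

View pics/s1.png

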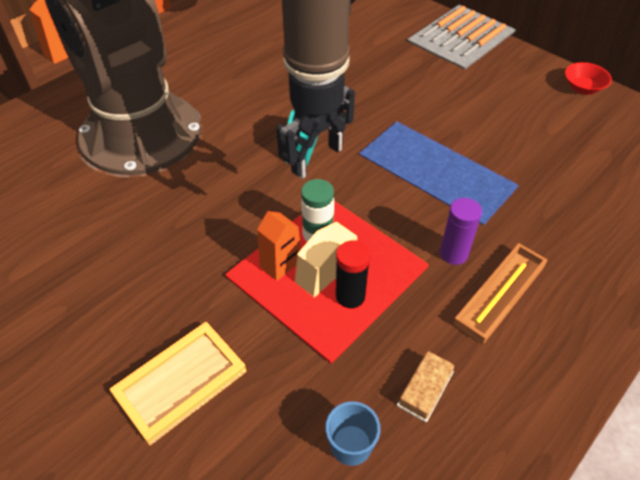

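Gripper is at (318,140), straddling the caddy at (317,205) along y, with the piece at (278,245) clear. Going down and closing.

Request:
play_rows:
  rows:
    - [15,0,0,0,0,0,0.7]
    - [35,0,0,0,0,0,0.7]
    - [55,0,0,0,0,0,0.7]
    - [75,0,0,0,0,0,0.7]
    - [90,0,0,0,0,0,0.7]
    - [97,0,-0.5,0,0,0,0.7]
    - [97,0,-0.5,0,0,0,0.5]
    - [97,0,-0.5,0,0,0,0.3]
    - [97,0,-0.5,0,0,0,0.1]
    - [97,0,-0.5,0,0,0,-0.1]
    - [97,0,-0.5,0,0,0,-0.4]
    - [97,0,-0.5,0,0,0,-1]
    - [97,0,-0.5,0,0,0,-1]
    - [97,0,-0.5,0,0,0,-1]
    - [97,0,-0.5,0,0,0,-1]

```text
clock: 3.75
tool_pos: [0.4624, 0.0479, 0.2538]
eef_rot: [0.001, 1.568, -0.001]
wrist_force: [-1.1, -1.3, 6.9]
finger_gap: 0.613
```

```bash
python3 - <<'E'
from h import *
im,w=cloud("scene")
hsv=cv2.cvtColor(im,cv2.COLOR_BGR2HSV); H,S=hsv[...,0],hsv[...,1]; z=w[...,2]
m=((H>100)&(H<125)&(S>90)&(z<.012)&(z>-.005)).astype(np.uint8); m=cv2.morphologyEx(m,cv2.MORPH_OPEN,np.ones((3,3)))
k,l,s,c=cv2.connectedComponentsWithStats(m); i=1+np.argmax(s[1:,4]); print(rect(w[l==i][:,:2]))
a=.04
for t in (-.09,0,.09): print(.515+t*np.cos(a),.332+t*np.sin(a))
plan(.425,.328,.195,np.pi/2); plan(.425,.328,.095,np.pi/2)
E
```

```text
((516.4857177734375, 330.54962158203125), (291.0567321777344, 132.28672790527344), 2.597282886505127)
0.425071990400512 0.32840095992320295
0.515 0.332
0.604928009599488 0.3355990400767971
shift [-95.9 280.  -37.6] turn [-0.0015  0.0025 -0.0002]
shift [  4.1 280.  -37.9] turn [-0.0015  0.0025 -0.0002]
```

Request:
play_rows:
  rows:
    - [-8,0,0,0,0,0,-1]
    - [-22,2,0,0,0,0,-1]
    - [-36,12,-1,0,0,0,-1]
    - [-45,32,-4,0,0,0,-1]
    - [-50,58,-8,0,0,0,-1]
    - [-50,86,-12,0,0,0,-1]
    - [-50,116,-16,0,0,0,-1]
    - [-50,146,-20,0,0,0,-1]
    - [-50,176,-24,0,0,0,-1]
    - [-50,204,-28,0,0,0,-1]
    - [-50,230,-32,0,0,0,-1]
    - [-50,252,-35,0,0,0,-1]
    - [-48,268,-37,0,0,0,-1]
    - [-40,276,-37.5,0,0,0,-1]
    - [-28,280,-37.5,0,0.001,0,-1]
    - [-15,280,-37.5,0,0.002,0,-1]
    - [-5,280,-37.5,0,0.002,0,-1]
    - [2,280,-37.5,0,0.002,0,-1]
    - [5,280,-37.5,0,0.002,0,-1]
    - [5,280,-37.5,0,0.002,0,-1]

```text
clock: 5.8
tool_pos: [0.4255, 0.3275, 0.2486]
eef_rot: [0.001, 1.571, -0.002]
wrist_force: [-0.4, 0.1, -3.1]
finger_gap: 0.616
```

```bash
python3 - <<'E'
from h import *
plan(.425,.328,.0935,np.pi/2)
print(bot.read_state()['wrist_force'])
im,d=viewer.capture("side"); cv2.imwrite("pics/s2.png",im)
E
```

```text
shift [ 0.4  0.5 -0.5] turn [-0.0021  0.0003  0.0004]
[-0.43536916  0.10524884 -3.0591972 ]
```

View pics/s2.png

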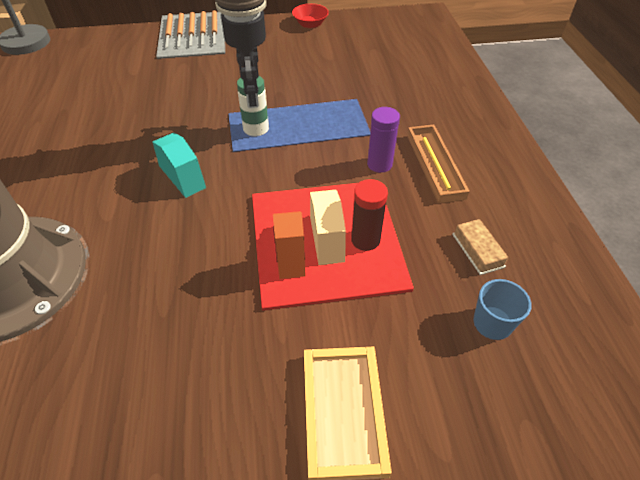

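The caddy is upright over the mat at (254,110) in the side view. I'll lower it 1 mm, open and rise.

Request:
play_rows:
  rows:
    - [1,0,0,0,0,0,-1]
    - [1.2,0,0,0,0,0,-1]
    - [1.2,0,0,0,0,0,0.3]
    - [1.2,0,0,0,0,0,0.5]
    - [1.2,0,0,0,0,0,0.8]
    - [1.2,0,0,0,0,0,0.8]
    - [1.2,0,0,0,0,0,0.8]
    - [-10,0,0,0,0,0,0.8]
    - [-30,0,0,0,0,0,0.8]
    - [-60,0,0,0,0,0,0.8]
    - [-90,0,0,0,0,0,0.8]
    - [-110,0,0,0,0,0,0.8]
    - [-120,0,0,0,0,0,0.8]
    - [-120,0,0,0,0,0,0.8]

```text
clock: 7.25
tool_pos: [0.4256, 0.328, 0.3704]
eef_rot: [0.003, 1.568, -0.0]
wrist_force: [0.6, -0.6, 0.1]
finger_gap: 0.897
```

```bash
python3 - <<'E'
from h import *
plan(.462,-.0453,.195,np.pi/2-.018); plan(.462,-.0453,.088,np.pi/2-.018)
E
```

```text
shift [  20.1 -373.3   37. ] turn [ 0.016   0.0029 -0.0019]
shift [ 127.1 -373.5   36.7] turn [ 0.016   0.0029 -0.0019]
```

Request:
play_rows:
  rows:
    - [0,-12,1,0,0,0,0.8]
    - [2,-36,3,0.002,0,0,0.8]
    - [5,-72,7,0.004,0,0,0.8]
    - [8,-112,11,0.006,0,0,0.8]
    - [10,-152,15,0.008,0,0,0.8]
    - [12,-192,19,0.01,0,0,0.8]
    - [14,-232,23,0.012,0.001,0,0.8]
    - [16,-272,27,0.014,0.002,0,0.8]
    - [18,-310,31,0.016,0.003,-0.001,0.8]
    - [20,-340,34,0.016,0.003,-0.002,0.8]
    - [20,-362,36,0.016,0.003,-0.002,0.8]
    - [20,-373.3,37,0.016,0.003,-0.002,0.8]
    - [20,-373.3,37,0.016,0.003,-0.002,0.8]
    - [20,-373.3,37,0.016,0.003,-0.002,0.8]

```text
clock: 8.65
tool_pos: [0.4617, -0.0446, 0.3494]
eef_rot: [0.014, 1.572, -0.013]
wrist_force: [-0.2, 1.0, 0.3]
finger_gap: 0.897
```

```bash
python3 - <<'E'
from h import *
C=[cloud("side")[1]]
im,w=cloud("scene");C.append(w); cv2.imwrite("pics/s3.png",im)
P=np.concatenate([near(w,(.462,-.045),.037,.016,.14) for w in C])
print(fit('piece',P,np.array([.462,-.045,-.018]),.01))
P=np.concatenate([near(w,(.425,.328),.031,.01,.13) for w in C]); print(fit('caddy',P,np.array([.425,.328,0]),.004))
plan(.462,-.0453,.088,np.pi/2-.018)
E
```

```text
(array([ 0.46209366, -0.04534267, -0.0169001 ]), np.float64(0.9384511735241187), 3934)
(array([0.4258819 , 0.32738776, 0.        ]), np.float64(0.8406505067707748), 1974)
shift [106.9  -1.3   0.2] turn [ 0.0021 -0.0005 -0.0004]
```

View pics/s3.png

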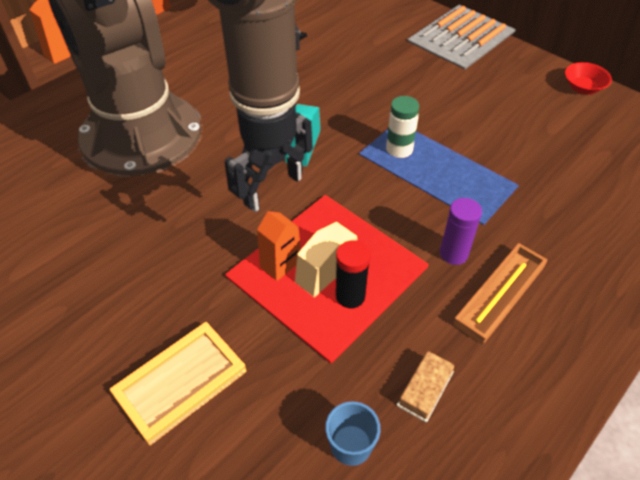

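The caddy stands on the mat at (403,128). The gripper is over the piece at (278,245). Grasping it.

Request:
play_rows:
  rows:
    - [15,0,0,0,0,0,0.8]
    - [35,-1,0,0.001,0,0,0.8]
    - [57,-1,0,0.002,0,0,0.8]
    - [80,-1,0,0.002,0,0,0.8]
    - [97,-1,0,0.002,0,0,0.8]
    - [107,-1,0,0.002,0,0,0.6]
    - [107,-1,0,0.002,0,0,0.45]
    - [107,-1,0,0.002,0,0,0.3]
    - [107,-1,0,0.002,0,0,0.2]
    - [107,-1,0,0.002,0,0,0.1]
    - [107,-1,0,0.002,0,0,-0.2]
    - [107,-1,0,0.002,0,0,-1]
    - [107,-1,0,0.002,0,0,-1]
    - [107,-1,0,0.002,0,0,-1]
    - [107,-1,0,0.002,0,0,-1]

```text
clock: 10.25
tool_pos: [0.4621, -0.0447, 0.2435]
eef_rot: [0.014, 1.57, -0.013]
wrist_force: [-1.5, 2.3, 7.0]
finger_gap: 0.606
```

```bash
python3 - <<'E'
from h import *
print(R.from_rotvec(bot.read_state()['eef_rot']).as_matrix())
plan(.515,.332,.082,np.pi/2-.018)
E
```

```text
[[ 1.16257420e-03  1.77486023e-02  9.99841805e-01]
 [ 6.31583910e-04  9.99842268e-01 -1.77493449e-02]
 [-9.99999125e-01  6.52118927e-04  1.15118109e-03]]
shift [  7.1 377.6  46.2] turn [ 0.0003  0.0012 -0.0007]
```

Request:
play_rows:
  rows:
    - [-8,0,0,0,0,0,-1]
    - [-24,0,0,0,0,0,-1]
    - [-42,8,2,0,0,0,-1]
    - [-54,26,6,0,0,0,-1]
    - [-60,52,10,0,0,0,-1]
    - [-60,84,15,0,0,0,-1]
    - [-60,120,21,0,0,0,-1]
    - [-60,158,27,0,0,0,-1]
    - [-60,196,33,0,0,0,-1]
    - [-60,234,39,0,0,0,-1]
    - [-60,270,44,0,0,0,-1]
    - [-60,304,46,0,0,0,-1]
    - [-60,334,46,0,0,0,-1]
    - [-57,358,46,0,0,0,-1]
    - [-46,372,46,0,0.001,0,-1]
    - [-30,377.5,46,0,0.001,0,-1]
    - [-15,377.5,46,0,0.001,0,-1]
    - [-4,377.5,46,0,0.001,0,-1]
    - [4,377.5,46,0,0.001,0,-1]
    - [5,377.5,46,0,0.001,0,-1]

```text
clock: 12.25
tool_pos: [0.515, 0.331, 0.2378]
eef_rot: [0.015, 1.571, -0.015]
wrist_force: [-0.2, 0.1, -2.5]
finger_gap: 0.602
```

```bash
python3 - <<'E'
from h import *
s=bot.read_state();print(s['wrist_force'],s['tool_pos'],s['finger_gap'])
plan(.515,.332,.0828,np.pi/2-.018)
im,d=viewer.capture("side"); cv2.imwrite("pics/s4.png",im)
E
```

```text
[-0.24909737  0.12490548 -2.48627965] [0.51499137 0.33096787 0.23779588] 0.6019306707810479
shift [ 0.3  1.  -0. ] turn [-0.0008 -0.0007  0.0003]
```

View pics/s4.png

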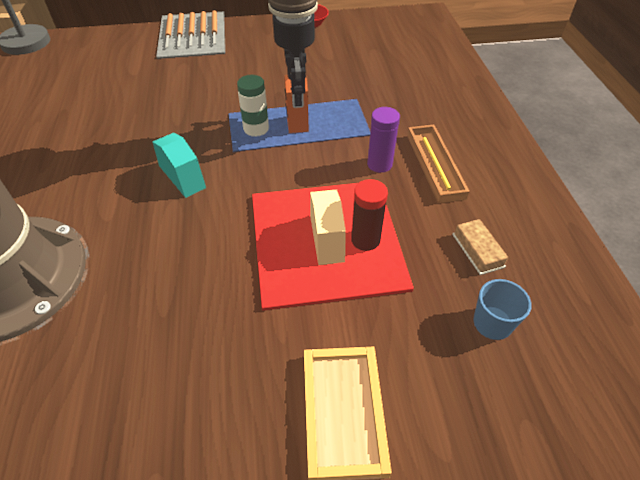

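The piece hangs upright over the middle of the mat at (297,112). Setting it down and releasing.

Request:
play_rows:
  rows:
    - [1,0,0,0,0,0,-1]
    - [1,0,0,0,0,0,-1]
    - [1,0,0,0,0,0,0.25]
    - [1,0,0,0,0,0,0.5]
    - [1,0,0,0,0,0,0.8]
    - [1,0,0,0,0,0,0.8]
    - [1,0,0,0,0,0,0.8]
    - [-10,0,0,0,0,0,0.8]
    - [-30,0,0,0,0,0,0.8]
    - [-60,0,0,0,0,0,0.8]
    - [-90,0,0,0,0,0,0.8]
    - [-115,0,0,0,0,0,0.8]
    - [-128,0,0,0,0,0,0.8]
    - [-130,0,0,0,0,0,0.8]

```text
clock: 13.7
tool_pos: [0.5153, 0.3314, 0.3703]
eef_rot: [0.016, 1.568, -0.013]
wrist_force: [-0.3, -1.0, -0.8]
finger_gap: 0.899
```

```bash
python3 - <<'E'
from h import *
plan(.5927,-.0126,.195,np.pi/2)
E
```

```text
shift [  20.2 -342.6   83.8] turn [-0.0187  0.0023 -0.0018]
```

Request:
play_rows:
  rows:
    - [0,-12,2,-0.002,0,0,0.8]
    - [2,-36,6,-0.004,0,0,0.8]
    - [5,-70,14,-0.006,0,0,0.8]
    - [8,-108,24,-0.008,0,0,0.8]
    - [10,-146,34,-0.01,0,0,0.8]
    - [12,-184,44,-0.012,0,0,0.8]
    - [14,-222,54,-0.014,0.001,0,0.8]
    - [16,-260,64,-0.016,0.002,0,0.8]
    - [18,-294,73,-0.018,0.002,-0.001,0.8]
    - [20,-320,79,-0.0187,0.002,-0.002,0.8]
    - [20,-336,83,-0.0187,0.002,-0.002,0.8]
    - [20,-342.5,84,-0.0187,0.002,-0.002,0.8]
    - [20,-342.5,84,-0.0187,0.002,-0.002,0.8]
    - [20,-342.5,84,-0.0187,0.002,-0.002,0.8]

```text
clock: 15.1
tool_pos: [0.5927, -0.0109, 0.3497]
eef_rot: [-0.001, 1.571, 0.002]
wrist_force: [-0.1, -0.2, 0.4]
finger_gap: 0.899
```

```bash
python3 - <<'E'
from h import *
im,w=cloud("scene"); cv2.imwrite("pics/s5.png",im)
C=[w,cloud("side")[1]]
P=np.concatenate([near(w,(.515,.332),.037,.01,.13) for w in C]); print(fit('piece',P,np.array([.515,.332,-.018]),.004))
plan(.5927,-.0126,.098,np.pi/2)
E
```

```text
(array([ 0.51504446,  0.32942035, -0.0178832 ]), np.float64(1.133568615047138), 2878)
shift [97.2 -1.9 -0.1] turn [ 0.0025  0.0003 -0.0006]
```

View pics/s5.png

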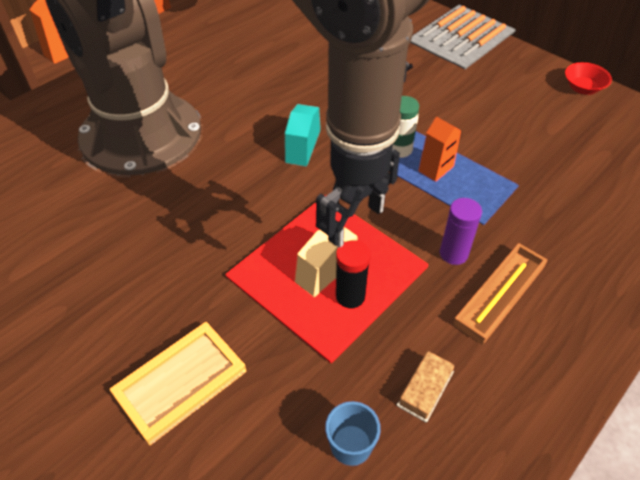

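The piece stands on the mat at (440,150), and the jar at (351,275) is under the gripper. Grasping the jar.

Request:
play_rows:
  rows:
    - [15,-1,0,0,0,0,0.8]
    - [35,-2,0,0.001,0,0,0.8]
    - [57,-2,0,0.002,0,0,0.8]
    - [77,-2,0,0.002,0,0,0.8]
    - [91,-2,0,0.002,0,0,0.8]
    - [97,-2,0,0.002,0,0,0.5]
    - [97,-2,0,0.002,0,0,0.35]
    - [97,-2,0,0.002,0,0,0.25]
    - [97,-2,0,0.002,0,0,0.15]
    - [97,-2,0,0.002,0,0,0.05]
    - [97,-2,0,0.002,0,0,-0.2]
    - [97,-2,0,0.002,0,0,-1]
    - [97,-2,0,0.002,0,0,-1]
    - [97,-2,0,0.002,0,0,-1]
    - [97,-2,0,0.002,0,0,-1]

```text
clock: 16.7
tool_pos: [0.5932, -0.0126, 0.254]
eef_rot: [0.0, 1.569, 0.001]
wrist_force: [-1.0, -1.1, 5.8]
finger_gap: 0.583
```

```bash
python3 - <<'E'
from h import *
plan(.605,.335,.092,np.pi/2)
E
```

```text
shift [  7.7 347.5  12. ] turn [ 0.0004  0.0022 -0.0008]
```

Request:
play_rows:
  rows:
    - [-8,0,0,0,0,0,-1]
    - [-26,0,0,0,0,0,-1]
    - [-56,2,0,0,0,0,-1]
    - [-88,16,0,0,0,0,-1]
    - [-115,40,0,0,0,0,-1]
    - [-130,72,0,0,0,0,-1]
    - [-135,110,0,0,0,0,-1]
    - [-135,148,0,0,0,0,-1]
    - [-135,186,2,0,0,0,-1]
    - [-135,224,5,0,0,0,-1]
    - [-132,262,8,0,0,0,-1]
    - [-124,296,11,0,0.001,0,-1]
    - [-110,322,12,0,0.002,0,-1]
    - [-90,340,12,0,0.002,0,-1]
    - [-65,347,12,0,0.002,-0.001,-1]
    - [-40,347.5,12,0,0.002,-0.001,-1]
    - [-18,347.5,12,0,0.002,-0.001,-1]
    - [-4,347.5,12,0,0.002,-0.001,-1]
    - [4,347.5,12,0,0.002,-0.001,-1]
    - [5,347.5,12,0,0.002,-0.001,-1]

```text
clock: 18.7
tool_pos: [0.6052, 0.3346, 0.249]
eef_rot: [-0.0, 1.571, -0.001]
wrist_force: [-0.3, 0.5, -1.9]
finger_gap: 0.576
```

```bash
python3 - <<'E'
from h import *
s=bot.read_state();print(s['wrist_force'],s['tool_pos'],s['finger_gap'])
plan(.605,.335,.0933,np.pi/2)
im,d=viewer.capture("side"); cv2.imwrite("pics/s6.png",im)
E
```

```text
[-0.25102268  0.51207286 -1.87716726] [0.60521637 0.33456127 0.24904241] 0.5760013079482916
shift [ 1.   0.4 -0.2] turn [-0.0001  0.      0.0006]
```

View pics/s6.png

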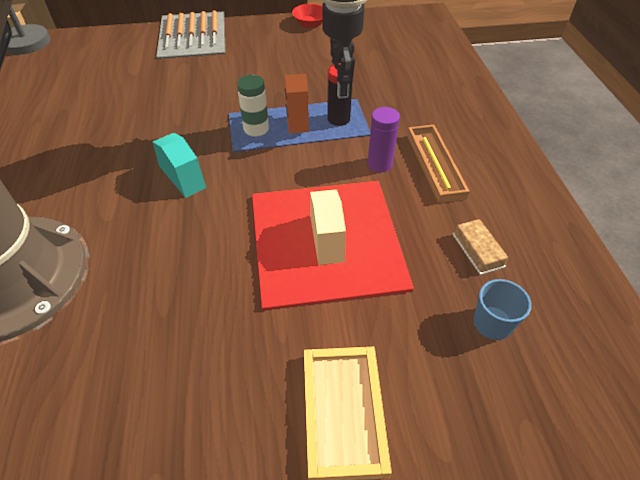

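The jar is over the mat at (340,98), and the blank stands alone on the board at (328,226). Releasing the jar.

Request:
play_rows:
  rows:
    - [1.2,0,0,0,0,0,-1]
    - [1.2,0,0,0,0,0,-1]
    - [1.2,0,0,0,0,0,0.2]
    - [1.2,0,0,0,0,0,0.45]
    - [1.2,0,0,0,0,0,0.8]
    - [1.2,0,0,0,0,0,0.8]
    - [1.2,0,0,0,0,0,0.8]
    - [-10,0,0,0,0,0,0.8]
    - [-30,0,0,0,0,0,0.8]
    - [-60,0,0,0,0,0,0.8]
    - [-90,0,0,0,0,0,0.8]
    - [-115,0,0,0,0,0,0.8]
    - [-128,0,0,0,0,0,0.8]
    - [-130,0,0,0,0,0,0.8]

```text
clock: 20.15
tool_pos: [0.6055, 0.335, 0.3818]
eef_rot: [0.001, 1.567, 0.001]
wrist_force: [0.4, 0.3, 0.4]
finger_gap: 0.9
```

```bash
python3 - <<'E'
from h import *
np.set_printoptions(precision=4,suppress=True)
ims=[cloud("scene"),cloud("side")]; C=[a[1] for a in ims]; cv2.imwrite("pics/s7.png",ims[0][0])
P=np.concatenate([near(w,(.528,.001),.075,.016,.14) for w in C]); print(fit('blank',P,np.array([.528,.001,0]),.01))
P=np.concatenate([near(w,(.605,.335),.028,.01,.135) for w in C]); print(fit('lacquer_jar',P,np.array([.605,.335,0]),.004))
plan(.528,.0008,.195,0)
E
```

```text
(array([ 0.5282,  0.0013, -0.0083]), np.float64(0.6205420180339676), 4928)
(array([0.6049, 0.3345, 0.    ]), np.float64(0.8029441328510599), 2989)
shift [  29.5 -333.8  -77.1] turn [1.5708 0.0005 0.0001]
```

Request:
play_rows:
  rows:
    - [0,-12,-2,0.1,0,0,0.9]
    - [2,-34,-6,0.22,0,0,0.9]
    - [4,-64,-12,0.35,0,0,0.9]
    - [7,-96,-20,0.48,0,0,0.9]
    - [10,-128,-28,0.61,0,0,0.9]
    - [13,-160,-36,0.74,0,0,0.9]
    - [16,-192,-44,0.87,0,0,0.9]
    - [19,-224,-52,1.0,0,0,0.9]
    - [22,-256,-60,1.13,0,0,0.9]
    - [25,-286,-67,1.26,0,0,0.9]
    - [28,-312,-73,1.39,0,0,0.9]
    - [29.5,-328,-76,1.5,0,0,0.9]
    - [29.5,-333.5,-77,1.571,0,0,0.9]
    - [29.5,-333.5,-77,1.571,0,0,0.9]
    - [29.5,-333.5,-77,1.571,0,0,0.9]
    - [29.5,-333.5,-77,1.571,0,0,0.9]

```text
clock: 21.85
tool_pos: [0.528, 0.0019, 0.3492]
eef_rot: [1.207, 1.211, -1.208]
wrist_force: [-0.6, 0.0, -0.3]
finger_gap: 0.95
```

```bash
python3 - <<'E'
from h import *
plan(.528,.001,.062,-.004)
im,d=viewer.capture("scene"); cv2.imwrite("pics/s8.png",im)
print(bot.read_state()['qpos'])
E
```

```text
shift [132.5   0.    0.8] turn [0.0066 0.0003 0.0007]
[-0.19867288  0.33344061  0.1212141   1.8874811  -0.04924541  0.92394066
 -0.05205251]
```

View pics/s8.png

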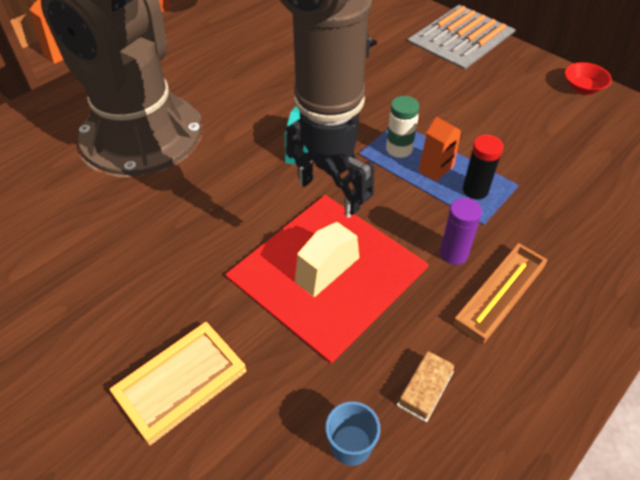

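All three stand on the mat at (403,128), (440,148) and (484,165). The blank at (328,258) is untouched, so I'm going down on it now.

Request:
play_rows:
  rows:
    - [15,0,0,0.002,0,0,0.9]
    - [35,0,0.5,0.004,0,0,0.9]
    - [60,0,0.8,0.006,0,0,0.9]
    - [85,0,0.8,0.006,0,0,0.9]
    - [108,0,0.8,0.006,0,0,0.9]
    - [125,0,0.8,0.006,0,0,0.8]
    - [132,0,0.8,0.006,0,0,0.5]
    - [132,0,0.8,0.006,0,0,0.3]
    - [132,0,0.8,0.006,0,0,0.15]
    - [132,0,0.8,0.006,0,0,0.05]
    - [132,0,0.8,0.006,0,0,-0.1]
    - [132,0,0.8,0.006,0,0,-0.4]
    - [132,0,0.8,0.006,0,0,-1]
    - [132,0,0.8,0.006,0,0,-1]
    - [132,0,0.8,0.006,0,0,-1]
    - [132,0,0.8,0.006,0,0,-1]

```text
clock: 23.5
tool_pos: [0.5284, 0.0011, 0.2183]
eef_rot: [1.212, 1.207, -1.211]
wrist_force: [-1.1, -0.3, 6.7]
finger_gap: 0.51
```

```bash
python3 - <<'E'
from h import *
plan(.506,-.296,.14,-.088); plan(.506,-.296,.065,-.088)
E
```

```text
shift [-76.4 -21.2 297.2] turn [ 0.0844 -0.     -0.0012]
shift [ -1.4 -21.3 297.2] turn [ 0.0844 -0.     -0.0012]
```

Request:
play_rows:
  rows:
    - [-8,0,0,0,0,0,-1]
    - [-24,0,2,0,0,0,-1]
    - [-42,-1,14,0.004,0,0,-1]
    - [-55,-2,34,0.01,0,0,-1]
    - [-60,-4,60,0.018,0,0,-1]
    - [-60,-6,90,0.026,0,0,-1]
    - [-60,-8,120,0.034,0,0,-1]
    - [-60,-11,150,0.042,0,0,-1]
    - [-60,-13,180,0.05,0,0,-1]
    - [-60,-15,210,0.058,0,0,-1]
    - [-60,-17,238,0.066,0,0,-1]
    - [-60,-19,262,0.074,0,0,-1]
    - [-60,-20,280,0.08,0,0,-1]
    - [-60,-21,292,0.084,0,-0.001,-1]
    - [-60,-21,297,0.084,0,-0.001,-1]
    - [-60,-21,297,0.084,0,-0.001,-1]
    - [-60,-21,297,0.084,0,-0.001,-1]

```text
clock: 25.2
tool_pos: [0.5066, -0.2946, 0.2782]
eef_rot: [1.273, 1.168, -1.272]
wrist_force: [0.0, 0.3, -2.0]
finger_gap: 0.508
```

```bash
python3 - <<'E'
from h import *
np.set_printoptions(precision=4,suppress=True)
ims=[cloud("scene"),cloud("side")]; C=[a[1] for a in ims]; cv2.imwrite("pics/s9.png",ims[0][0]);cv2.imwrite("pics/s9b.png",ims[1][0])
s=bot.read_state();print(s['tool_pos'],s['wrist_force'],s['finger_gap'])
z0=s['tool_pos'][2]-.2083
for w in C:
  P=near(w,(.506,-.296),.06,z0+.004,z0+.07); print(fit('blank',P,np.array([.506,-.296,-.088]),z0))
plan(.506,-.296,.066,-.088)
E
```

```text
[ 0.5066 -0.2946  0.2782] [-0.4682 -0.1514 -1.7843] 0.5103551393742385
(array([ 0.5069, -0.2948, -0.0868]), np.float64(0.45757296121725666), 2230)
(array([ 0.506 , -0.2937, -0.0823]), np.float64(0.455997947055996), 1805)
shift [57.5 -0.5  1.5] turn [ 0.0021 -0.0008 -0.    ]
```

View pics/s9.png

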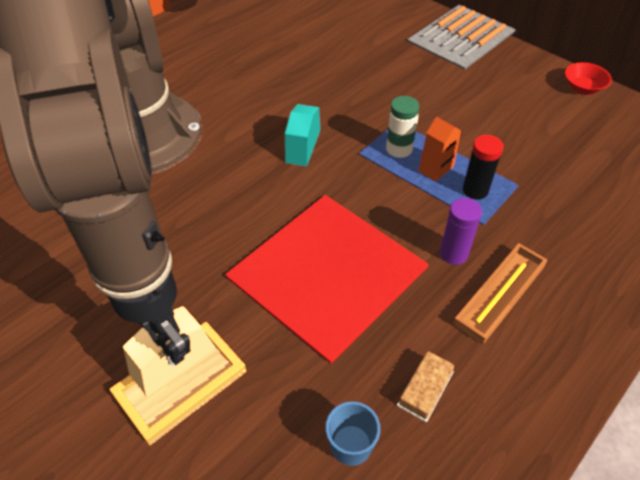

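View pics/s9b.png

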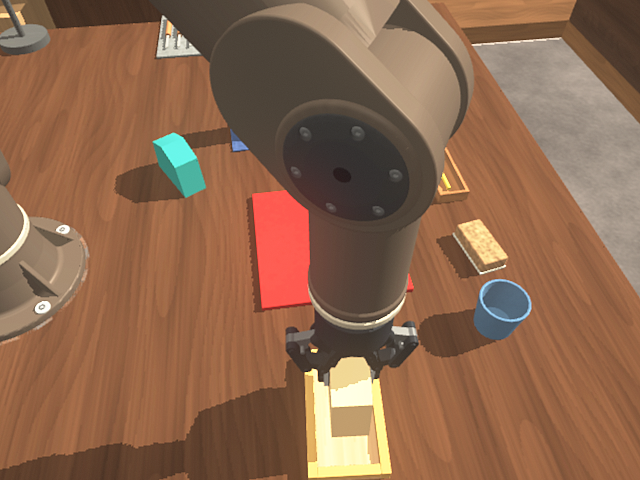

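The blank hangs upright over the cradle at scene (165,350), fitted within about 2 mm of the target. Lowering it.

Request:
play_rows:
  rows:
    - [8,0,1,0.001,0,0,-1]
    - [20,-0.5,2,0.002,0,0,-1]
    - [32,-0.5,2,0.002,0,0,-1]
    - [43,-0.5,2,0.002,0,0,-1]
    - [51,-0.5,2,0.002,0,0,-1]
    - [55,-0.5,2,0.002,0,0,-1]
    - [57,-0.5,2,0.002,0,0,-1]
    - [57,-0.5,2,0.002,0,0,-1]

```text
clock: 26.1
tool_pos: [0.506, -0.2966, 0.2212]
eef_rot: [1.274, 1.167, -1.273]
wrist_force: [0.4, 0.2, -2.7]
finger_gap: 0.51
```

Request:
play_rows:
  rows:
    - [1,0,0,0,0,0,-1]
    - [1,0,0,0,0,0,-1]
    - [1,0,0,0,0,0,0.1]
    - [1,0,0,0,0,0,0.35]
    - [1,0,0,0,0,0,0.6]
    - [1,0,0,0,0,0,0.9]
    - [1,0,0,0,0,0,0.9]
    - [1,0,0,0,0,0,0.9]
    - [-10,0,0,0,0,0,0.9]
    - [-30,0,0,0,0,0,0.9]
    - [-60,0,0,0,0,0,0.9]
    - [-95,0,0,0,0,0,0.9]
    - [-130,0,0,0,0,0,0.9]
    - [-152,0,0,0,0,0,0.9]
    - [-160,0,0,0,0,0,0.9]
    - [-160,0,0,0,0,0,0.9]

```text
clock: 27.7
tool_pos: [0.5061, -0.2968, 0.3825]
eef_rot: [1.275, 1.165, -1.272]
wrist_force: [-0.8, 0.4, 0.2]
finger_gap: 0.952
```

```bash
python3 - <<'E'
from h import *
np.set_printoptions(precision=4,suppress=True)
ims=[cloud("scene"),cloud("side")]; C=[a[1] for a in ims]; cv2.imwrite("pics/s10.png",ims[0][0]);cv2.imwrite("pics/s10b.png",ims[1][0])
for w in C:
  P=near(w,(.506,-.296),.065,.026,.12); print(fit('blank',P,np.array([.506,-.296,-.088]),.012),P[:,2].max())
plan(.605,.335,.205,np.pi/2)
E
```

```text
(array([ 0.5065, -0.2969, -0.0891]), np.float64(0.5545711889775022), 3676) 0.0983839227726012
(array([ 0.5062, -0.296 , -0.0895]), np.float64(0.504636060443105), 3620) 0.09765786435682378
shift [  21.3   43.5 -637.7] turn [-1.6587 -0.002  -0.0001]
```

View pics/s10.png

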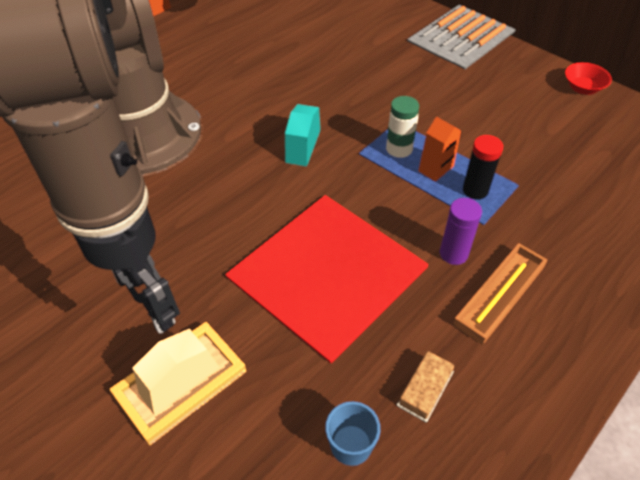

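The blank is seated upright in the cradle at (178,370): fitted yaw -0.089, centred, base height consistent. Now fetching the jar.

Request:
play_rows:
  rows:
    - [0,0,-14,-0.06,0,0,0.9]
    - [1,2,-40,-0.15,0,0,0.9]
    - [2,4,-76,-0.25,0,0,0.9]
    - [3,7,-116,-0.36,0,0,0.9]
    - [5,10,-156,-0.47,0,0,0.9]
    - [6,13,-196,-0.58,0,0,0.9]
    - [8,16,-236,-0.69,0,0,0.9]
    - [9,19,-276,-0.8,0,0,0.9]
    - [10,22,-316,-0.91,0,0,0.9]
    - [12,25,-356,-1.02,0,0,0.9]
    - [13,28,-396,-1.13,0,0,0.9]
    - [15,31,-436,-1.24,0,0,0.9]
    - [16,34,-476,-1.35,0,0,0.9]
    - [18,37,-516,-1.46,0,0,0.9]
    - [19,40,-554,-1.56,0,0,0.9]
    - [20,42,-588,-1.63,0,0,0.9]
    - [21,43,-614,-1.6587,0,0,0.9]
    - [21,43.5,-630,-1.6587,0,0,0.9]
    - [21,43.5,-637.5,-1.6587,0,0,0.9]
    - [21,43.5,-637.5,-1.6587,0,0,0.9]

```text
clock: 29.8
tool_pos: [0.6044, 0.3354, 0.3594]
eef_rot: [-0.0, 1.573, 0.002]
wrist_force: [-0.2, 0.2, 0.2]
finger_gap: 0.949
```

```bash
python3 - <<'E'
from h import *
np.set_printoptions(precision=4,suppress=True)
plan(.605,.335,.092,np.pi/2)
print(bot.read_state()['qpos'])
im,_=viewer.capture("side"); cv2.imwrite("pics/s11.png",im)
E
```

```text
shift [112.7  -0.5   0.8] turn [ 0.0012 -0.0021 -0.0011]
[-0.3961  0.6016 -0.3084  1.4254  0.1874  1.1447  0.8407]
```

View pics/s11.png

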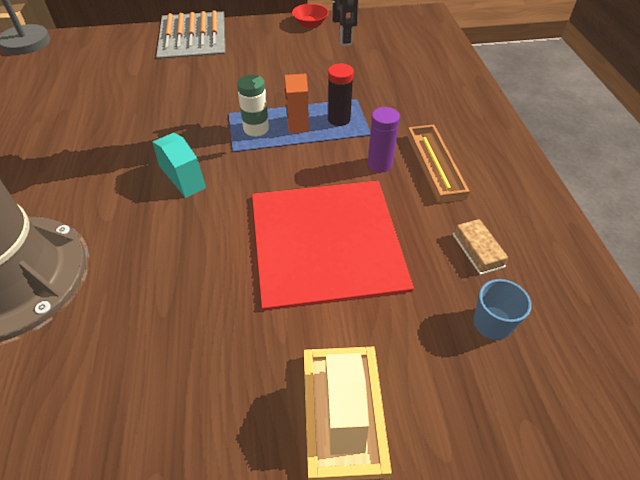

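Request:
play_rows:
  rows:
    - [15,0,0.5,0,0,0,0.8]
    - [35,-0.5,0.8,0.001,-0.001,-0.001,0.8]
    - [57,-0.5,0.8,0.001,-0.002,-0.001,0.8]
    - [80,-0.5,0.8,0.001,-0.002,-0.001,0.8]
    - [100,-0.5,0.8,0.001,-0.002,-0.001,0.8]
    - [111.5,-0.5,0.8,0.001,-0.002,-0.001,0.6]
    - [111.5,-0.5,0.8,0.001,-0.002,-0.001,0.4]
    - [111.5,-0.5,0.8,0.001,-0.002,-0.001,0.25]
    - [111.5,-0.5,0.8,0.001,-0.002,-0.001,0.15]
    - [111.5,-0.5,0.8,0.001,-0.002,-0.001,0.05]
    - [111.5,-0.5,0.8,0.001,-0.002,-0.001,-0.2]
    - [111.5,-0.5,0.8,0.001,-0.002,-0.001,-1]
    - [111.5,-0.5,0.8,0.001,-0.002,-0.001,-1]
    - [111.5,-0.5,0.8,0.001,-0.002,-0.001,-1]
    - [111.5,-0.5,0.8,0.001,-0.002,-0.001,-1]

```text
clock: 31.35
tool_pos: [0.6057, 0.334, 0.2491]
eef_rot: [0.001, 1.569, -0.001]
wrist_force: [-0.8, -1.2, 6.2]
finger_gap: 0.579
```

```bash
python3 - <<'E'
from h import *
plan(.5927,-.0126,.0993,np.pi/2)
E
```

```text
shift [  -5.  -346.6  -12.6] turn [-0.0012  0.0018 -0.0002]
```

Request:
play_rows:
  rows:
    - [-8,0,0,0,0,0,-1]
    - [-26,0,0,0,0,0,-1]
    - [-56,-2,0,0,0,0,-1]
    - [-88,-14,0,0,0,0,-1]
    - [-115,-38,-1,0,0,0,-1]
    - [-130,-70,-2,0,0,0,-1]
    - [-138,-106,-4,0,0,0,-1]
    - [-140,-144,-6,0,0,0,-1]
    - [-140,-182,-8,0,0,0,-1]
    - [-140,-220,-10,0,0,0,-1]
    - [-138,-258,-11,0,0,0,-1]
    - [-130,-292,-12,0,0.001,0,-1]
    - [-116,-320,-12.2,0,0.002,0,-1]
    - [-98,-338,-12.2,0,0.002,0,-1]
    - [-74,-346,-12.2,0,0.002,0,-1]
    - [-50,-346.6,-12.2,-0.001,0.002,0,-1]
    - [-28,-346.6,-12.2,-0.001,0.002,0,-1]
    - [-14,-346.6,-12.2,-0.001,0.002,0,-1]
    - [-8,-346.6,-12.2,-0.001,0.002,0,-1]
    - [-7,-346.6,-12.2,-0.001,0.002,0,-1]

```text
clock: 33.35
tool_pos: [0.5931, -0.0124, 0.2558]
eef_rot: [0.0, 1.572, 0.0]
wrist_force: [-0.0, 0.6, -1.9]
finger_gap: 0.577
```

```bash
python3 - <<'E'
from h import *
np.set_printoptions(precision=4,suppress=True)
s=bot.read_state();print(s['wrist_force'],s['tool_pos'],s['finger_gap'])
plan(.5932,-.0126,.1004,np.pi/2)
for n in ("scene","side"):
  w=cloud(n)[1]; P=near(w,(.593,-.0125),.028,.018,.08); print(fit('lacquer_jar',P,np.array([.593,-.0125,0]),.011))
E
```

```text
[-0.0203  0.6451 -1.9336] [ 0.5931 -0.0124  0.2558] 0.5773201670407457
shift [ 0.7 -0.2  0.1] turn [ 0.0001 -0.001  -0.0002]
(array([ 0.5919, -0.0125,  0.    ]), np.float64(0.4883056758640918), 633)
(array([ 0.592 , -0.0113,  0.    ]), np.float64(0.46305711027362295), 723)
```

Request:
play_rows:
  rows:
    - [0.5,-0.4,0.5,0,0,0,-1]
    - [1.2,-0.4,0.5,0,0,0,-1]
    - [1.2,-0.4,0.5,0,0,0,-1]
    - [1.2,-0.4,0.5,0,0,0,0.2]
    - [1.2,-0.4,0.5,0,0,0,0.45]
    - [1.2,-0.4,0.5,0,0,0,0.8]
    - [1.2,-0.4,0.5,0,0,0,0.8]
    - [1.2,-0.4,0.5,0,0,0,0.8]
    - [-10,-0.4,0.5,0,0,0,0.8]
    - [-30,0,0.5,0,0,0,0.8]
    - [-60,0,0,0,0,0,0.8]
    - [-90,0,0,0,0,0,0.8]
    - [-112,0,0,0,0,0,0.8]
    - [-120,0,0,0,0,0,0.8]
    - [-120,0,0,0,0,0,0.8]

```text
clock: 34.95
tool_pos: [0.5936, -0.0124, 0.3781]
eef_rot: [0.0, 1.568, 0.0]
wrist_force: [-0.5, 1.1, 0.1]
finger_gap: 0.897
```

```bash
python3 - <<'E'
from h import *
np.set_printoptions(precision=4,suppress=True)
for n in ("scene","side"):
  im,w=cloud(n); P=near(w,(.593,-.0125),.028,.016,.14); print(fit('lacquer_jar',P,np.array([.593,-.0125,0]),.010))
  P=near(w,(.515,.331),.037,.01,.13); print(fit('piece',P,np.array([.515,.331,-.018]),.004))
cv2.imwrite("pics/s12.png",im)
plan(.515,.331,.205,np.pi/2-.018)
E
```

```text
(array([ 0.5933, -0.0124,  0.    ]), np.float64(0.5680367312730639), 1980)
(array([ 0.5151,  0.329 , -0.0146]), np.float64(1.0152924788201958), 1669)
(array([ 0.593 , -0.0114,  0.    ]), np.float64(0.5068216675807522), 2028)
(array([ 0.5137,  0.3299, -0.019 ]), np.float64(1.2595031811152482), 1212)
shift [ 16.3 343.5 -78. ] turn [ 0.018  -0.0004 -0.0001]
```

View pics/s12.png

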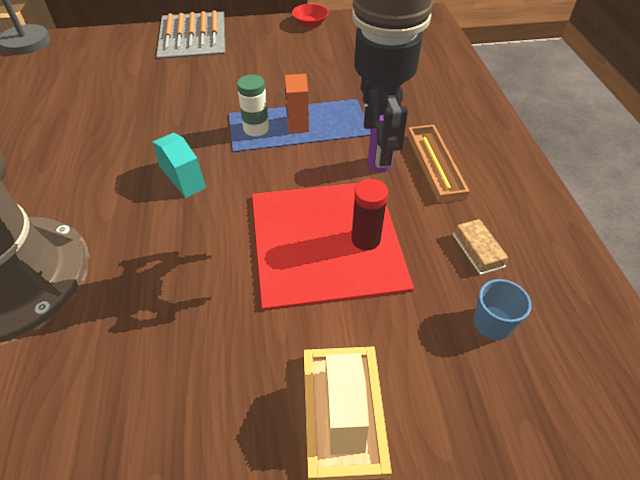

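The jar is back at (369,215), within 1 mm of its start. Next is the piece at (297,104).

Request:
play_rows:
  rows:
    - [0,12,-3,0,0,0,0.8]
    - [1,36,-8,0.002,0,0,0.8]
    - [3,72,-16,0.004,0,0,0.8]
    - [5,110,-25,0.006,0,0,0.8]
    - [7,148,-34,0.008,0,0,0.8]
    - [9,186,-43,0.01,0,0,0.8]
    - [11,224,-52,0.012,0,0,0.8]
    - [13,262,-60,0.014,0,0,0.8]
    - [15,296,-68,0.016,0,0,0.8]
    - [16,322,-74,0.018,0,0,0.8]
    - [16,338,-77,0.018,0,0,0.8]
    - [16,343.5,-78,0.018,0,0,0.8]
    - [16,343.5,-78,0.018,0,0,0.8]
    - [16,343.5,-78,0.018,0,0,0.8]

```text
clock: 36.45
tool_pos: [0.5157, 0.3295, 0.3597]
eef_rot: [0.015, 1.571, -0.016]
wrist_force: [0.5, -0.0, 0.3]
finger_gap: 0.9
```

```bash
python3 - <<'E'
from h import *
plan(.515,.331,.082,np.pi/2-.018)
E
```

```text
shift [123.    1.7  -0.7] turn [-0.0018 -0.0004  0.0012]
```

Request:
play_rows:
  rows:
    - [15,1,0,0,0,0,0.8]
    - [38,1.5,-0.5,-0.001,0,0,0.8]
    - [64,1.5,-0.5,-0.001,0,0.001,0.8]
    - [90,1.5,-0.5,-0.001,0,0.001,0.8]
    - [111,1.5,-0.5,-0.001,0,0.001,0.8]
    - [122.5,1.5,-0.5,-0.001,0,0.001,0.6]
    - [122.5,1.5,-0.5,-0.001,0,0.001,0.45]
    - [122.5,1.5,-0.5,-0.001,0,0.001,0.3]
    - [122.5,1.5,-0.5,-0.001,0,0.001,0.2]
    - [122.5,1.5,-0.5,-0.001,0,0.001,0.1]
    - [122.5,1.5,-0.5,-0.001,0,0.001,-0.2]
    - [122.5,1.5,-0.5,-0.001,0,0.001,-1]
    - [122.5,1.5,-0.5,-0.001,0,0.001,-1]
    - [122.5,1.5,-0.5,-0.001,0,0.001,-1]
    - [122.5,1.5,-0.5,-0.001,0,0.001,-1]

```text
clock: 37.95
tool_pos: [0.5155, 0.3311, 0.2381]
eef_rot: [0.015, 1.57, -0.014]
wrist_force: [-0.4, -0.5, 6.4]
finger_gap: 0.6
```

```bash
python3 - <<'E'
from h import *
plan(.4621,-.0447,.0887,np.pi/2-.0177)
E
```

```text
shift [  -5.6 -376.7  -46.3] turn [-0.0012  0.001  -0.0006]
```

Request:
play_rows:
  rows:
    - [-8,0,0,0,0,0,-1]
    - [-24,0,0,0,0,0,-1]
    - [-42,-8,0,0,0,0,-1]
    - [-54,-26,0,0,0,0,-1]
    - [-60,-52,0,0,0,0,-1]
    - [-60,-84,0,0,0,0,-1]
    - [-60,-120,-6,0,0,0,-1]
    - [-60,-158,-14,0,0,0,-1]
    - [-60,-196,-22,0,0,0,-1]
    - [-60,-234,-30,0,0,0,-1]
    - [-60,-270,-38,0,0,0,-1]
    - [-60,-304,-44,0,0,0,-1]
    - [-60,-334,-46,0,0,0,-1]
    - [-57,-358,-46,0,0,0,-1]
    - [-50,-372,-46,0,0.001,0,-1]
    - [-38,-376.7,-45.8,-0.001,0.001,0,-1]
    - [-25,-376.7,-45.8,-0.001,0.001,0,-1]
    - [-14,-376.7,-45.8,-0.001,0.001,0,-1]
    - [-8,-376.7,-45.8,-0.001,0.001,0,-1]
    - [-7,-376.7,-45.8,-0.001,0.001,0,-1]

```text
clock: 39.95
tool_pos: [0.4625, -0.0437, 0.2441]
eef_rot: [0.014, 1.572, -0.012]
wrist_force: [-1.9, 2.2, 3.1]
finger_gap: 0.607
```

```bash
python3 - <<'E'
from h import *
np.set_printoptions(precision=4,suppress=True)
s=bot.read_state();print(s['wrist_force'],s['tool_pos'],s['finger_gap'])
plan(.4626,-.0447,.0895,np.pi/2-.0177)
for n in ("scene","side"):
  w=cloud(n)[1]; P=near(w,(.462,-.0453),.037,.018,.14); P=P[P[:,2]<.065]; print(fit('piece',P,np.array([.462,-.0453,-.018]),.011))
  w=np.load(f"c_{n}.npz")['w']; P=near(w,(.462,-.0453),.037,.017,.064); print(" start",fit('piece',P,np.array([.462,-.0453,-.018]),.010))
E
```

```text
[-1.9488  2.211   3.1488] [ 0.4625 -0.0437  0.2441] 0.6066697215236778
shift [-0.1 -1.   0.1] turn [ 0.0015 -0.0012 -0.0011]
(array([ 0.4617, -0.0461, -0.0108]), np.float64(0.6724341829963052), 727)
 start (array([ 0.4621, -0.0466, -0.0142]), np.float64(0.622594898891396), 716)
(array([ 0.4608, -0.0454, -0.0177]), np.float64(0.7185166488439115), 549)
 start (array([ 0.4612, -0.0456, -0.012 ]), np.float64(0.7046811560362287), 549)
```

It is already touching the board and matches the start pose to about 0.5 mm and 0.005 rad. Releasing.

Request:
play_rows:
  rows:
    - [0,0,0,0,0,0,0.25]
    - [0,0,0,0,0,0,0.5]
    - [0,0,0,0,0,0,0.8]
    - [0,0,0,0,0,0,0.8]
    - [0,0,0,0,0,0,0.8]
    - [-10,0,0,0,0,0,0.8]
    - [-30,0,0,0,0,0,0.8]
    - [-60,0,0,0,0,0,0.8]
    - [-90,0,0,0,0,0,0.8]
    - [-118,0,0,0,0,0,0.8]
    - [-128,0,0,0,0,0,0.8]
    - [-130,0,0,0,0,0,0.8]

```text
clock: 41.25
tool_pos: [0.4629, -0.0441, 0.3761]
eef_rot: [0.014, 1.568, -0.013]
wrist_force: [1.0, 0.2, -0.1]
finger_gap: 0.9
```

```bash
python3 - <<'E'
from h import *
np.set_printoptions(precision=4,suppress=True)
for n in ("scene","side"):
  im,w=cloud(n); P=near(w,(.462,-.045),.037,.016,.14); print(fit('piece',P,np.array([.462,-.045,-.018]),.010))
  P=near(w,(.4255,.3275),.031,.01,.13); print(fit('caddy',P,np.array([.4255,.3275,0]),.004))
cv2.imwrite("pics/s13.png",im)
plan(.4257,.3275,.205,np.pi/2)
E
```

```text
(array([ 0.462 , -0.0455, -0.013 ]), np.float64(0.8462069980209104), 2175)
(array([0.4258, 0.3271, 0.    ]), np.float64(0.9040861042152043), 1511)
(array([ 0.4609, -0.0448, -0.0162]), np.float64(1.0412946848297508), 1790)
(array([0.4254, 0.328 , 0.    ]), np.float64(0.791495227671038), 839)
shift [ 14.9 371.1 -42.9] turn [-0.0168 -0.0008 -0.0008]
```

View pics/s13.png

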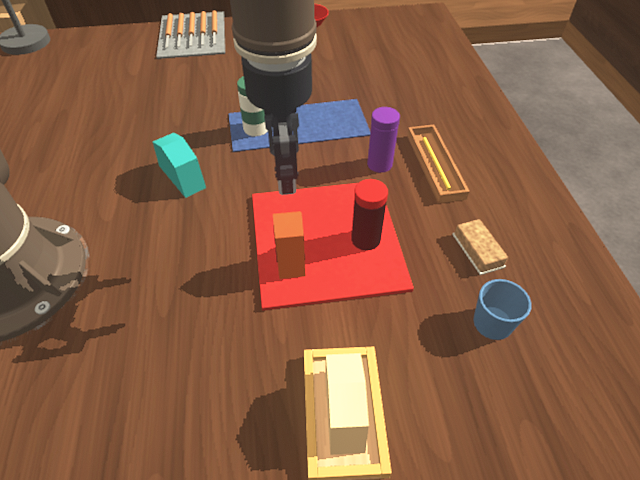

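The piece is back at (289,245): x and y within 0.5 mm, yaw within 0.004 rad. Last is the caddy at (254,105).

Request:
play_rows:
  rows:
    - [0,12,-1,0,0,0,0.8]
    - [1,36,-4,-0.002,0,0,0.8]
    - [3,72,-8,-0.004,0,0,0.8]
    - [5,112,-13,-0.006,0,0,0.8]
    - [7,152,-18,-0.008,0,0,0.8]
    - [9,192,-23,-0.01,0,0,0.8]
    - [11,232,-28,-0.012,0,0,0.8]
    - [13,272,-33,-0.014,0,0,0.8]
    - [15,310,-37,-0.016,0,-0.001,0.8]
    - [15,342,-40,-0.017,0,-0.001,0.8]
    - [15,363,-42,-0.017,0,-0.001,0.8]
    - [15,371,-43,-0.017,0,-0.001,0.8]
    - [15,371,-43,-0.017,0,-0.001,0.8]
    - [15,371,-43,-0.017,0,-0.001,0.8]

```text
clock: 42.75
tool_pos: [0.4256, 0.3265, 0.3589]
eef_rot: [-0.001, 1.572, -0.002]
wrist_force: [-0.6, -1.1, 0.2]
finger_gap: 0.903
```

```bash
python3 - <<'E'
from h import *
plan(.4257,.3277,.0925,np.pi/2)
E
```

```text
shift [111.7   1.4   0.2] turn [-0.0004 -0.0017  0.0017]
```

Request:
play_rows:
  rows:
    - [15,1,0,0,0,0,0.8]
    - [35,1.3,0,0,-0.001,0.001,0.8]
    - [57,1.3,0,0,-0.002,0.002,0.8]
    - [80,1.3,0,0,-0.002,0.002,0.8]
    - [100,1.3,0,0,-0.002,0.002,0.8]
    - [111,1.3,0,0,-0.002,0.002,0.6]
    - [111,1.3,0,0,-0.002,0.002,0.45]
    - [111,1.3,0,0,-0.002,0.002,0.35]
    - [111,1.3,0,0,-0.002,0.002,0.2]
    - [111,1.3,0,0,-0.002,0.002,0.1]
    - [111,1.3,0,0,-0.002,0.002,-0.2]
    - [111,1.3,0,0,-0.002,0.002,-1]
    - [111,1.3,0,0,-0.002,0.002,-1]
    - [111,1.3,0,0,-0.002,0.002,-1]
    - [111,1.3,0,0,-0.002,0.002,-1]

```text
clock: 44.25
tool_pos: [0.4259, 0.3277, 0.2492]
eef_rot: [0.001, 1.569, 0.0]
wrist_force: [-1.3, -2.5, 7.3]
finger_gap: 0.608
```

```bash
python3 - <<'E'
from h import *
plan(.4622,.0479,.0991,np.pi/2)
E
```

```text
shift [  -4.8 -279.7   36.6] turn [-0.0008  0.0021 -0.001 ]
```

Request:
play_rows:
  rows:
    - [-8,0,0,0,0,0,-1]
    - [-22,-2,0,0,0,0,-1]
    - [-36,-12,1,0,0,0,-1]
    - [-46,-32,4,0,0,0,-1]
    - [-50,-58,8,0,0,0,-1]
    - [-50,-86,12,0,0,0,-1]
    - [-50,-116,16,0,0,0,-1]
    - [-50,-146,20,0,0,0,-1]
    - [-50,-176,24,0,0,0,-1]
    - [-50,-204,28,0,0,0,-1]
    - [-50,-230,32,0,0,0,-1]
    - [-50,-252,35,0,0.001,0,-1]
    - [-49,-268,36.5,0,0.002,-0.001,-1]
    - [-43,-277,36.5,0,0.002,-0.001,-1]
    - [-34,-279.7,36.5,0,0.002,-0.001,-1]
    - [-24,-279.7,36.5,0,0.002,-0.001,-1]
    - [-15,-279.7,36.5,0,0.002,-0.001,-1]
    - [-10,-279.7,36.5,0,0.002,-0.001,-1]
    - [-8,-279.7,36.5,0,0.002,-0.001,-1]
    - [-8,-279.7,36.5,0,0.002,-0.001,-1]

```text
clock: 46.25
tool_pos: [0.462, 0.0484, 0.2566]
eef_rot: [-0.0, 1.571, 0.0]
wrist_force: [0.7, -0.9, -2.5]
finger_gap: 0.612
```

```bash
python3 - <<'E'
from h import *
np.set_printoptions(precision=4,suppress=True)
s=bot.read_state();print(s['wrist_force'],s['tool_pos'],s['finger_gap'])
plan(.4622,.0479,.1005,np.pi/2)
for n in ("scene","side"):
  im,w=cloud(n); P=near(w,(.462,.048),.031,.02,.08); print(fit('caddy',P,np.array([.462,.048,0]),.012))
  w=np.load(f"c_{n}.npz")['w']; P=near(w,(.462,.048),.031,.018,.078); print(" start",fit('caddy',P,np.array([.462,.048,0]),.010))
cv2.imwrite("pics/s14.png",im)
E
```

```text
[ 0.6593 -0.8771 -2.5428] [0.462  0.0484 0.2566] 0.6116329909488873
shift [ 1.4 -0.5  0.2] turn [ 0.0002 -0.0007 -0.0001]
(array([0.4617, 0.0477, 0.    ]), np.float64(0.6314097613105905), 683)
 start (array([0.4625, 0.0471, 0.    ]), np.float64(0.4999748862828234), 450)
(array([0.4613, 0.0486, 0.    ]), np.float64(0.4752252705385856), 366)
 start (array([0.4619, 0.0481, 0.    ]), np.float64(0.38518543185506876), 327)
```

View pics/s14.png

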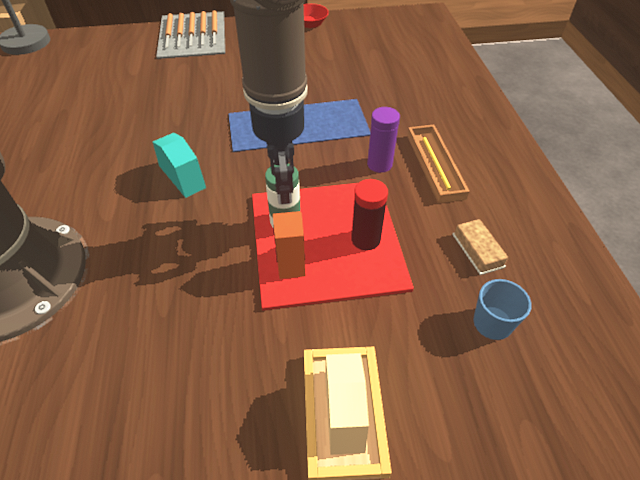

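The caddy is held about 1 mm above its spot at (285,195). I'll nudge it +0.7 mm in x and -0.5 mm in y, set it down, open only to 0.6 because the piece is beside it, and rise.

Request:
play_rows:
  rows:
    - [0.5,-0.5,0.6,0,0,0,-1]
    - [1.4,-0.5,0.6,0,0,0,-1]
    - [1.6,-0.5,0.6,0,0,0,-1]
    - [1.6,-0.5,0.6,0,0,0,0.3]
    - [1.6,-0.5,0.6,0,0,0,0.45]
    - [1.6,-0.5,0.6,0,0,0,0.6]
    - [1.6,-0.5,0.6,0,0,0,0.6]
    - [1.6,-0.5,0.6,0,0,0,0.6]
    - [-10,-0.5,0.5,0,0,0,0.6]
    - [-30,0,0,0,0,0,0.6]
    - [-60,0,0,0,0,0,0.6]
    - [-95,0,0,0,0,0,0.6]
    - [-130,0,0,0,0,0,0.6]
    - [-160,0,0,0,0,0,0.6]
    - [-175,0,0,0,0,0,0.6]
    - [-180,0,0,0,0,0,0.6]
    - [-180,0,0,0,0,0,0.6]

```text
clock: 48.05
tool_pos: [0.4621, 0.0483, 0.4378]
eef_rot: [0.0, 1.569, -0.0]
wrist_force: [0.1, -0.2, -0.3]
finger_gap: 0.799
```

```bash
python3 - <<'E'
from h import *
np.set_printoptions(precision=4,suppress=True)
G={'blank':(.506,-.2965,-.088,.012),'piece':(.462,-.045,-.018,.01),'lacquer_jar':(.593,-.0125,0,.01),'caddy':(.462,.048,0,.01)}
rr={'blank':.065,'piece':.037,'lacquer_jar':.028,'caddy':.031}
for n in ("scene","side"):
  im,w=cloud(n); cv2.imwrite(f"pics/end_{n}.png",im)
  for k,g in G.items():
    P=near(w,g,rr[k],g[3]+(.014 if k=='blank' else .006),.14); x,r,N=fit(k,P,np.array(g[:3]),g[3]); print(n,k,x,round(r,2))
  # bystanders: image difference vs start
  d=cv2.absdiff(im,np.load(f"c_{n}.npz")['im']).max(2)
  for k in ('teacup','pencil_tray','sanding_block'):
    o=models.look_for(n,k)
    if o: b=np.array(o[0]['bbox']).astype(int); print(k,b,"meddiff",np.median(d[b[1]:b[3],b[0]:b[2]]),"frac>40",(d[b[1]:b[3],b[0]:b[2]]>40).mean().round(3))
E
```

```text
scene blank [ 0.5065 -0.2969 -0.089 ] 0.52
scene piece [ 0.462  -0.0455 -0.0112] 0.83
scene lacquer_jar [ 0.5932 -0.0124  0.    ] 0.54
scene caddy [0.4625 0.0472 0.    ] 0.72
teacup [326 401 378 465] meddiff 4.0 frac>40 0.0
pencil_tray [452 243 545 343] meddiff 4.0 frac>40 0.0
sanding_block [398 353 454 422] meddiff 4.0 frac>40 0.0
side blank [ 0.5062 -0.2959 -0.0898] 0.51
side piece [ 0.4608 -0.0448 -0.017 ] 1.03
side lacquer_jar [ 0.5929 -0.0114  0.    ] 0.53
side caddy [0.4621 0.0483 0.    ] 0.57
teacup [473 275 531 338] meddiff 2.0 frac>40 0.0
pencil_tray [405 123 469 201] meddiff 2.0 frac>40 0.0
sanding_block [452 214 508 271] meddiff 2.0 frac>40 0.0
```

View pics/end_scene.png

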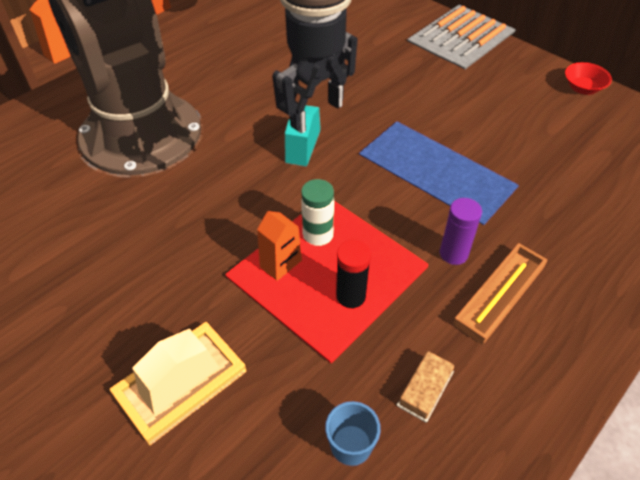

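View pics/end_side.png

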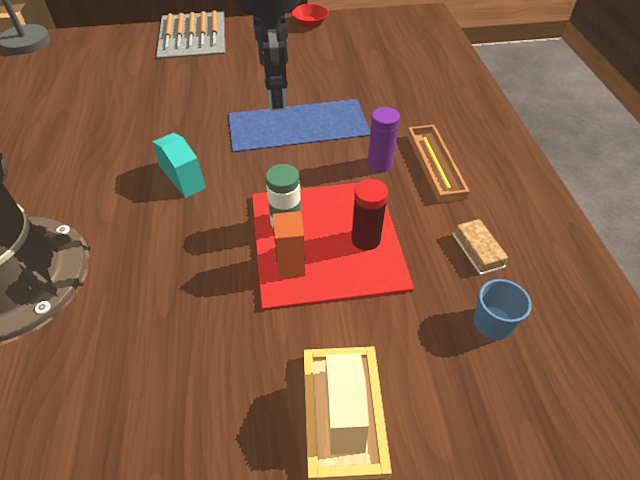

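The final pictures show the blank seated in the cradle at scene (178,370). The piece (278,245), caddy (317,212) and jar (351,275) are back on the board. The bystanders are unchanged and the gripper is clear of everything.

```bash
python3 -c "
from bench import bot
print(bot.sign_off())"
```

```text
the job is handed in; nothing more can be done
None
```

The job is done and handed in at about 48 s, well under the 147 s limit. I stood the caddy, piece and jar on the blue mat. Then I seated the blank in the cradle and put the jar, piece and caddy back on the board where they started.

My last checks, each fitted to the clouds from both cameras:
- **Jar, caddy and piece:** each is within about 1 mm of its starting position.
- **Piece's turn:** the two cameras disagree slightly. The side view gives 0.003 rad from the start and the scene view gives 0.006 rad, which is about the noise of the fit.
- **Blank:** it is upright and seated on the cradle floor, centred to about 1 mm. Its yaw is -0.089 rad, and the cradle's is -0.088.
- **Bystanders:** the pictures of the teacup, pencil tray and sanding block show no change from the start.
- **Forces:** the wrist force at the end of each move never read above about 8 N.

No check failed.

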